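# Pin a scooter's folding joint together

## Task

Take the long square-headed hinge pin from the stand and use it to join the two halves of the scooter's folding joint: start it in the upper knuckle, bring the sliding stem half along its rails until the knuckles are in line (the exact spot has to be felt out with the pin), and push the pin down through both until its head sits fully home. Feel your way gently and never force it (no step needs more than about 15 N of push), leave the two other pins in the stand and the rest of the bench where it lies, and let go.

Things in the scene. Friction and masses are not known exactly. Their poses are not given: they have to be found in the camera images.
- jig: Assembly jig, a fixed aluminium plate 120 x 270 x 12 mm. Origin: on the bench under the slot's start; z up, +y the direction in which the stem half slides into the joint. It carries two grey castings: the clamped deck half (lower knuckle) and the sliding stem half (upper knuckle). Both bores are vertical, 12 mm in diameter, at jig x = 0.
- slot_start (a point): Point on the jig at jig x = y = 0, 48 mm above the bench: height of the deck half's flat top face. The deck half is a tongue 44 mm wide, 28 mm thick, clamped in a slot: its bore lies 5 to 27 mm in jig +y from this point, differently every time and NOT measured, so it must be felt for (or seen). The tongue reaches 60 mm in -y and 26 mm in +y from its bore.
- slot_end (a point): Point on the jig at jig x = 0, y = 27 mm, 48 mm above the bench: the farthest place where the lower bore can be. In +y of the bore by 42 mm begins the deck half's casting, up to 58 mm above the bench.
- home_level (a point): Point on the jig at jig x = y = 0, 16.5 mm above the bench: the height of the pin's nose when its head is home. In the lower bore, 33 mm above the bench, two spring balls grip the pin: a pin that merely drops in stops on them; pushing it past takes roughly 5 to 15 N, from there to home somewhat less, and then the head stops it dead.
- stem_bore (a point): Centre of the mouth of the upper bore (2 mm chamfer), on the stem half's top, 74.5 mm above the bench. The knuckle is 25 mm thick, 40 mm wide; its underside runs 1.5 mm over the tongue. The stem half slides only along jig y against about 4 N of friction and stays where left; its bore starts at jig y = -26 to -14 mm and can go to +30 mm. It reaches 122 mm behind (-y) the bore, nowhere higher than 75 mm.
- pin: Hinge pin to fit: steel, shank 10 mm in diameter and 58 mm long, its nose chamfered to 9 mm over the last 3 mm, and a square head 18 x 18 mm, 16 mm high, on top (74 mm in all, about 75 g). Origin at the middle of the nose (bottom); z along the pin to its head; x and y square to the head's faces. It stands upright, nose down, in one of the stand's three holes, its nose 8 mm above the bench; its head's top is 82 mm above the bench.
- stand: Black pin stand, a fixed block 150 x 56 x 30 mm with three blind holes of 12 mm in a row along its x, 45 mm apart, 22 mm deep. Origin under its middle. Heads may be taken from above with the fingers closing across the row (stand y).
- short_pin: A pin of the same head but a shank only 36 mm long, in another hole of the stand. Leave it there. Origin at its nose.
- thin_pin: A 9 mm pin with a small round head (13 mm in diameter), shank 58 mm, in another hole of the stand. Leave it there. Origin at its nose.
- motor: Small drone motor, 28 mm in diameter, 28 mm high, standing on the bench near the robot. A bystander.
- meter: Hand-held multimeter 150 x 78 x 42 mm lying on the bench to the right. A bystander.
- wrench: Open-ended steel wrench lying on the bench beyond the jig, to the right. A bystander.
- spray: White bottle with a black cap, 52 mm in diameter, 150 mm high, standing far left. A bystander.
- screwdriver: Screwdriver lying on the bench beyond the jig. A bystander.

How it is judged:
By the outcome, as a careful person would: the job done as asked, in the order asked, and still so for the second after the job is handed in, with the robot touching nothing.
It also fails if it takes over 67 s, if anything falls off the work surface, if the arm or the gripper's body presses on something with over 40 N, if the wrist force passes 120 N, or if a joint passes its speed limit or range.

## Robot

A 6-joint arm with a two-finger parallel gripper is mounted at the origin on the work surface. World frame = base frame: x ahead of the robot, y to its left, z up, the work surface at z = 0. Lengths are in mm, angles in rad, forces in N, time in s.
With the tool pointing down it reaches from about 300 to 950 mm from the base axis. Payload 3.1 kg.
Tool frame: the origin (TCP) lies at the very end of the fingers, on their centre line; the grasp point (between the pads) lies 19 mm behind it; z points along the fingers, y is the line along which they close (so a half turn about z gives the same grasp; the last joint's range is limited). The gripper opens to 85 mm and grips with 20 to 120 N. Pads are 22 mm wide; open, the fingers measure 114 mm over their backs; the gripper's body (76 mm by 85 mm) begins 54 mm behind the grasp point. The pads swing forward as they close: fully open they stand 13 mm farther back than shut.
Start: joints at [1.13, 0.308, 1.634, -0, 1.2, -0.07], TCP at [226.501, 582.52, 231.272] pointing down, gripper open.
Joint ranges: [-3.06, 3.06], [-0.79, 1.96], [0.05, 2.63], [-1.19, 4.34], [0.05, 2.64], [-2.94, 2.94]. Speed limits (rad/s): [2.79, 2.79, 3.14, 3.14, 3.14, 3.14].

## Interface

Orientations are given as a unit quaternion [w, x, y, z].
In Python, from workcell import robot gives the robot as it stands. The module is installed in compiled form; this text tells all that it offers.
- The arm moves only by the tool send_rows, never from a script. Its argument "rows" is a list of rows, each a list of 6 numbers: the shift along the tool's x, y, z in units of 15 cm (1.0 is 15 cm), then the turn, a rotation vector about the tool's x, y, z in units of pi rad (1.0 is pi rad). In form: [[tx, ty, tz, wx, wy, wz], ...]. A call has 1 to 20 rows; each row is the pose to reach, as a shift and turn from the pose commanded when the call began, along the tool's axes at that moment, turning the shorter way round; what a row does not reach only later rows make up. A row lasts 1/8 s, in which the tool goes at most 62.5 mm and 10.7 degrees, less where a joint would pass 70% of its speed; a pose out of reach is approached as far as the arm can. A call with a number of a shift or a turn outside -1 to 1 is refused whole. A call with a gripper value outside its range is refused whole. "jaw" is the closure, from 0 (fully open) to 1 (shut), set as the call begins (left out, the last holds). The fingers move at their own pace and stop on an object; the grip force is fixed at half the most. Time passes only in rows, so rows that repeat a pose let the fingers close. It gives the time, the measured TCP pose, the force, the opening and the grip force at its end, in the units of the state.
- robot.observe(): the state, without advancing time (a new reading comes with each control period).
- robot.read_camera(name): name is "side" or "top" or "wrist"; returns a dict with "frame" (400x640x3 uint8, red, green, blue), "fx", "fy", "cx", "cy" (pixels), "xyz" and "orientation" of the camera in the world; the wrist camera has in their place "mount" (4x4, takes a point from camera to tool coordinates, whose origin is the TCP and whose axes are the flange's). Camera axes: x right, y down, z forward; pixel columns grow to the right and rows downward; lengths in mm; the calibration is good to about 2 mm. The wrist camera is an equidistant fisheye: a pixel r from the principal point sees the ray r / f radians off the axis. A picture is of the moment at which its call begins: read the wrist's pose just before it. There is no depth.
- robot.close_job(): hands the job in; it is judged then, once.
Trained networks look in a picture, given as the dict that the camera call returned (one of the last four; its "shot" number tells which), for a name from the list of things; names that differ only in an ending like _2 or _b are one class to them, and where a whole thing is asked for, a point or a joint stands for the part that bears it (a point fixed in the world has none). Each returns a list of dicts, best first, with "confidence" (0 to 1); they miss things now and then, are a little off and sometimes report something else, mostly with a low value. They report only what shows in the picture. A call takes as long as a camera call.
- robot.look_for(query, picture): "point" ([row, column] in pixels, amid what is visible of it).
- robot.place_of(query, picture): "point" ([row, column] in pixels: a listed point, or the origin of a listed thing).
The state is a dict: "time_s": time; "q": joint angles; "qd": joint speeds; "joint_efforts": joint torques, N m; "position": TCP position; "tool_rot": TCP orientation; "force": force on the tool from outside, world axes, zero at the start; "ft_torque": the same for the moment, N m; "finger_gap": finger opening in mm; "grip_force": force on a finger pad.
Only numpy, scipy, OpenCV 4.12 (cv2) and the standard library are available. Lean on these libraries where they do the work, as an engineer would, in place of code of your own. Each camera call takes 0.05 s, during which the arm holds its last target. There are 200 camera calls.

## Working session

There is one attempt and no reset: what is moved stays moved. The work goes in short steps, Python scripts to look and compute and a tool call to move; the robot and the scene stay as the last step left them, time stands still between calls to the robot, and variables do not carry over. Pictures are saved under pics/ and viewed, at most 10 in all, crops included, and the job is handed in when it is done.

Besides the shell and the picture viewer there is one more tool, called after "Emit:" in YAML: its name, and indented under it one key for each argument. send_rows: Moves the arm, as the interface text tells. Shifts and turns lie within -1 to 1; 1 stands for 15 cm of shift or pi rad of turn. Its arguments: {"type":"object","properties":{"rows":{"type":"array","items":{"type":"array","items":{"type":"number"}}},"jaw":{"type":"number"}},"required":["rows"]}

```bash
mkdir -p pics
cat > h.py <<'E'
import numpy as np, cv2
from scipy.spatial.transform import Rotation as R
from workcell import robot
def rot(q): return R.from_quat([q[1],q[2],q[3],q[0]]).as_matrix()
def ray(p,pix,st=None):
    r,c=pix
    if 'mount' in p:
        x,y=(c-p['cx'])/p['fx'],(r-p['cy'])/p['fy']; t=np.hypot(x,y)+1e-12
        d=np.array([x/t*np.sin(t),y/t*np.sin(t),np.cos(t)])
        M=np.array(p['mount']); T=rot(st['tool_rot'])
        return np.array(st['position'])+T@M[:3,3], T@M[:3,:3]@d
    d=np.array([(c-p['cx'])/p['fx'],(r-p['cy'])/p['fy'],1.])
    return np.array(p['xyz']), rot(p['orientation'])@d
def atz(p,pix,z,st=None):
    o,d=ray(p,pix,st); return o+d*(z-o[2])/d[2]
def proj(p,X):
    v=rot(p['orientation']).T@(np.array(X)-np.array(p['xyz'])); return p['fy']*v[1]/v[2]+p['cy'],p['fx']*v[0]/v[2]+p['cx']
def save(p,n): cv2.imwrite('pics/'+n,cv2.cvtColor(p['frame'],cv2.COLOR_RGB2BGR))
E
python3 - <<'E'
from h import *
np.set_printoptions(precision=1,suppress=True)
Z=dict(jig=0,slot_start=48,slot_end=48,stem_bore=74.5,pin=8,short_pin=8,thin_pin=8,stand=0)
s=robot.observe(); print(s)
for c in ['top','side']:
    p=robot.read_camera(c); save(p,c+'1.png'); print(c,p['xyz'],p['orientation'],p['fx'])
    for n,z in Z.items():
        for d in robot.place_of(n,p)[:2]: print(n,np.array(d['point']),round(d['confidence'],2),atz(p,d['point'],z))
E
```

```text
{'time_s': 0.0, 'q': array([ 1.1,  0.3,  1.6, -0. ,  1.2, -0.1]), 'qd': array([ 0., -0.,  0.,  0., -0.,  0.]), 'joint_efforts': array([ -0. , -41.5, -27.7,  -0. ,   0. ,  -0. ]), 'position': array([226.1, 581.7, 230. ]), 'tool_rot': array([-0. ,  0.2,  1. , -0. ]), 'force': array([ 0.2, -0.4,  0.1]), 'ft_torque': array([ 0. ,  0.1, -0. ]), 'grip_force': 0.0, 'finger_gap': 85.42716336237369}
top [ 540.2   -4.3 1016.3] [ 0.  -0.7  0.7 -0. ] 367.22483147390614
jig [220.6 337. ] 0.67 [562.9 -45.    0. ]
slot_start [219.1 338.2] 0.83 [565.7 -46.4  48. ]
slot_start [222.1 226.4] 0.63 [565.4 249.5  48. ]
slot_end [220.1 325.9] 0.61 [563.9 -13.9  48. ]
slot_end [219.8 224.2] 0.43 [571.7 255.3  48. ]
stem_bore [216.1 344.2] 0.73 [572.2 -60.8  74.5]
pin [221.8 225.6] 0.46 [567.4 262.2   8. ]
short_pin [234.9 217.6] 0.45 [531.9 284.7   8. ]
thin_pin [255.5 218.9] 0.52 [475.4 281.6   8. ]
thin_pin [209.3 169.9] 0.17 [606.  416.9   8. ]
stand [237.4 222.4] 0.97 [524.6 273.7   0. ]
side [ 325.6  940.4 1082.3] [ 0.1 -0.1  0.9 -0.4] 452.83242045233266
jig [206.8 325.3] 0.63 [577.5 -36.6   0. ]
slot_start [193.3 331.6] 0.78 [562.1 -55.9  48. ]
slot_end [205.2 326. ] 0.67 [566.   -0.5  48. ]
stem_bore [186.8 332.4] 0.95 [560.7 -59.2  74.5]
stem_bore [135.4 375.1] 0.18 [ 478.1 -354.4   74.5]
pin [281.6 302.4] 0.67 [563.8 263.9   8. ]
short_pin [289.1 315.2] 0.37 [522.6 277.9   8. ]
thin_pin [221.6 244.5] 0.58 [804.3  99.3   8. ]
thin_pin [294.9 328.4] 0.38 [482.8 286.    8. ]
stand [288. 316.] 0.77 [522.9 268.9   0. ]
```

Run:
```python
import cv2,numpy as np
a=cv2.imread('pics/side1.png')[150:330,240:420]; b=cv2.imread('pics/top1.png')[150:300,190:400]
cv2.imwrite('pics/c1.png',np.hstack([cv2.resize(a,(400,400),interpolation=3),cv2.resize(b[:,:],(400,286),interpolation=3).copy() if 0 else cv2.copyMakeBorder(cv2.resize(b,(400,286)),0,114,0,0,0)]))
```

```text
(no output)
```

View pics/c1.png

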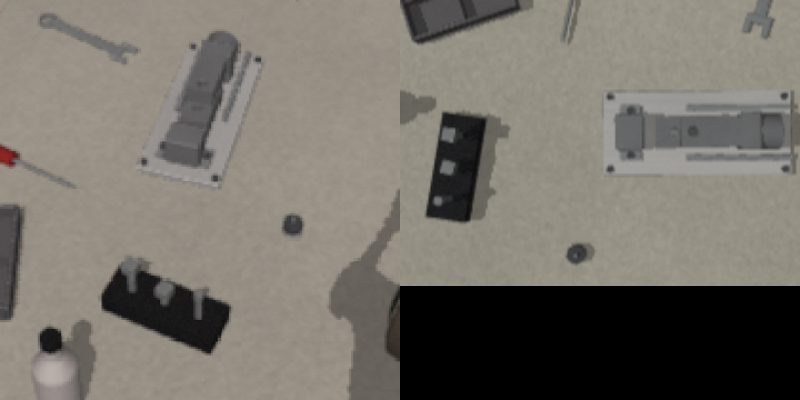

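```bash
cat >> h.py <<'E'
def go(p,ydir=None,s=None):
    "units row to reach TCP p with tool y along ydir (world xy, either sign), pointing down"
    s=s or robot.observe(); T=rot(s['tool_rot']); sh=T.T@(np.array(p)-s['position'])/150
    w=np.zeros(3)
    if ydir is not None:
        y=np.array([*ydir,0.]);y/=np.linalg.norm(y)
        if y@T[:,1]<0:y=-y
        z=np.array([0,0,-1.]); N=np.stack([np.cross(y,z),y,z],1)
        w=R.from_matrix(T.T@N).as_rotvec()/np.pi
    return np.round(np.r_[sh,w],4)
E
python3 - <<'E'
from h import *
s=robot.observe(); print(rot(s['tool_rot']).round(4))
p=robot.read_camera('wrist'); print(p['fx'],p['cx'],p['cy'],np.round(p['mount'],3))
print(go([545,255,230],[.15,.989]))
E
```

```text
[[-0.932   0.3623  0.    ]
 [ 0.3623  0.932   0.    ]
 [-0.      0.     -1.    ]]
309.70691628693146 325.0851604184967 197.48068750915493 [[  -0.      -0.953   -0.302   78.393]
 [   1.      -0.       0.       0.229]
 [  -0.      -0.302    0.953 -141.776]
 [   0.       0.       0.       1.   ]]
[-2.7702 -1.2658  0.0087  0.      0.     -0.0701]
```

Emit:
send_rows:
  rows:
    - [-1,-0.45,0,0,0,-0.07]
    - [-1,-0.45,0,0,0,-0.07]
    - [-1,-0.45,0,0,0,-0.07]
  jaw: 0.3

```text
time_s: 1.32
position: [343.3, 463.5, 231.4]
tool_rot: [0.0, 0.076, 0.997, -0.0]
force: [0.2, 0.2, -0.3]
finger_gap: 59.9
grip_force: 0.0
```

Run:
```python
from h import *
print(robot.observe()['position'],go([545,255,230],[.15,.989]))
```

```text
[343.26450886 463.5223201  231.35470663] [-1.5393e+00 -1.1713e+00  1.0000e-02 -1.0000e-04  2.0000e-04 -3.0000e-04]
```

Emit:
send_rows:
  rows:
    - [-0.78,-0.6,0,0,0,0]
    - [-0.78,-0.6,0,0,0,0]
    - [-0.78,-0.6,0,0,0,0]

```text
time_s: 1.7
position: [446.3, 356.1, 231.5]
tool_rot: [0.001, 0.077, 0.997, -0.0]
force: [0.7, 1.4, 0.8]
finger_gap: 59.6
grip_force: 0.0
```

Emit:
send_rows:
  rows:
    - [-0.77,-0.58,0,0,0,0]
    - [-0.77,-0.58,0,0,0,0]
    - [-0.77,-0.58,0,0,0,0]
    - [-0.77,-0.58,0,0,0,0]

```text
time_s: 2.2
position: [545.6, 254.5, 231.1]
tool_rot: [-0.0, 0.077, 0.997, 0.0]
force: [-0.6, 0.6, 0.7]
finger_gap: 59.7
grip_force: 0.0
```

Run:
```python
from h import *
np.set_printoptions(precision=1,suppress=True)
s=robot.observe(); print(s['position'],s['tool_rot'])
p=robot.read_camera('wrist'); save(p,'w1.png')
for n,z in dict(pin=8,short_pin=8,thin_pin=8,stand=0).items():
    for d in robot.place_of(n,p)[:2]: print(n,np.array(d['point']),round(d['confidence'],2),atz(p,d['point'],z,s))
    for d in robot.look_for(n,p)[:2]: print(' look',n,np.array(d['point']),round(d['confidence'],2),atz(p,d['point'],74,s))
```

```text
[545.6 254.5 231.1] [-0.   0.1  1.   0. ]
pin [184.7 340.9] 0.68 [569.2 271.1   8. ]
pin [149.1 343.9] 0.38 [526.3 280.8   8. ]
 look pin [141.1 344.9] 0.75 [508.1 280.4  74. ]
 look pin [200.2 349.1] 0.62 [568.4 276.3  74. ]
short_pin [150.6 344.7] 0.69 [528.2 281.5   8. ]
short_pin [186.8 344.8] 0.55 [572.6 275.4   8. ]
 look short_pin [157.1 346. ] 0.57 [524.  279.2  74. ]
 look short_pin [219.5 127.8] 0.38 [552.8  12.6  74. ]
thin_pin [113.  343.8] 0.64 [483.7 286.9   8. ]
 look thin_pin [114.  344.5] 0.74 [482.  283.8  74. ]
stand [150.3 342.8] 0.82 [528.8 279.6   0. ]
 look stand [142.1 341.5] 0.85 [508.6 277.   74. ]
```

View pics/w1.png

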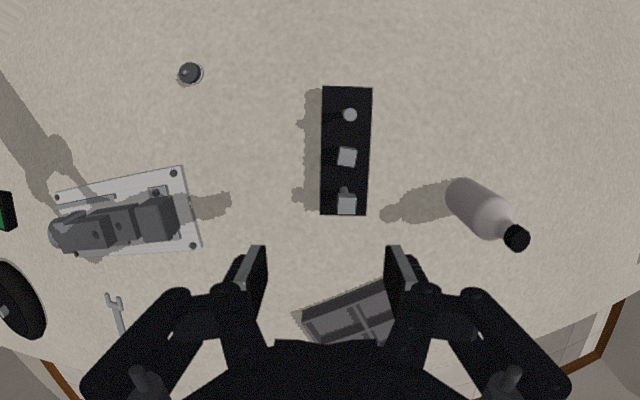

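Run:
```python
from h import *
np.set_printoptions(precision=1,suppress=True)
s=robot.observe()
p=robot.read_camera('wrist'); f=p['frame']
C=[atz(p,x,30,s) for x in [(87,322),(88,372),(214,366),(214,320)]]
print(C, 'mid',sum(C)/4,[np.linalg.norm(C[i]-C[i-1]) for i in range(4)])
for r,c,z in [(204,347,82),(157,347,60),(115,350,80)]: print(atz(p,(r,c),z,s))
c=cv2.resize(f[80:225,300:390],None,fx=4,fy=4,interpolation=cv2.INTER_CUBIC)
cv2.imwrite('pics/w1c.png',cv2.cvtColor(cv2.convertScaleAbs(c,alpha=1.3),4))
```

```text
[array([449.7, 267.6,  30. ]), array([458. , 321.7,  30. ]), array([602.3, 297.3,  30. ]), array([594. , 243.2,  30. ])] mid [526.  282.4  30. ] [np.float64(146.38563856435508), np.float64(54.685781740678685), np.float64(146.31446422490868), np.float64(54.72463989614459)]
[568.3 275.2  82. ]
[525.5 282.3  60. ]
[482.2 289.7  80. ]
```

View pics/w1c.png

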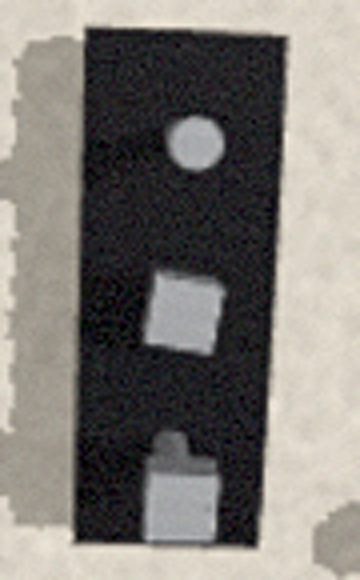

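Run:
```python
from h import *
np.set_printoptions(precision=1,suppress=True)
s=robot.observe()
p=robot.read_camera('wrist'); print(atz(p,(207,345.4),82,s))
t=robot.read_camera('top'); print(atz(t,(220.3,215.2),82))
d=robot.read_camera('side'); print(atz(d,(269,299),82))
a=np.hstack([cv2.resize(t['frame'][195:275,190:260],(525,600),interpolation=2),cv2.resize(d['frame'][250:320,275:345],(270,270),interpolation=2).repeat(1,0) if 0 else cv2.copyMakeBorder(cv2.resize(d['frame'][255:295,280:310],(270,360),interpolation=2),0,240,0,0,0)])
cv2.imwrite('pics/c2.png',a[:,:,::-1])
```

```text
[571.4 273.   82. ]
[569.9 269.3  82. ]
[567.7 275.   82. ]
```

View pics/c2.png

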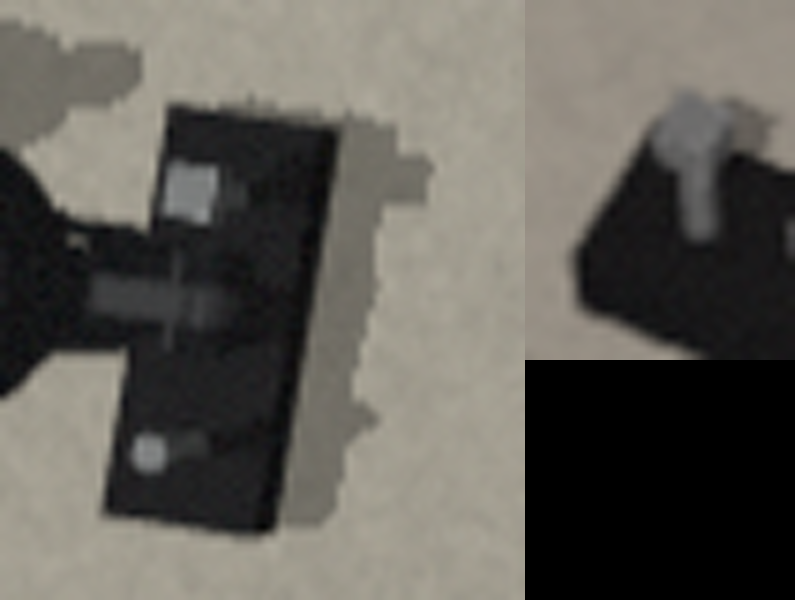

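Run:
```python
from h import *
print(go([570.3,272.5,68.5]))
```

```text
[-0.1498  0.1371  1.0856  0.      0.      0.    ]
```

Emit:
send_rows:
  rows:
    - [-0.15,0.137,0,0,0,0]
    - [-0.15,0.137,0.4,0,0,0]
    - [-0.15,0.137,0.8,0,0,0]
    - [-0.15,0.137,0.8,0,0,0]

```text
time_s: 3.35
position: [565.1, 270.1, 105.0]
tool_rot: [-0.006, 0.075, 0.997, -0.003]
force: [-0.5, 0.6, -0.3]
finger_gap: 60.0
grip_force: 0.0
```

Run:
```python
from h import *
s=robot.observe(); print(s['force'],go([570.3,272.5,68.5]))
p=robot.read_camera('wrist'); save(p,'w2.png')
```

```text
[-0.52300345  0.62154335 -0.27144251] [-0.0349  0.0229  0.243   0.      0.      0.    ]
```

View pics/w2.png

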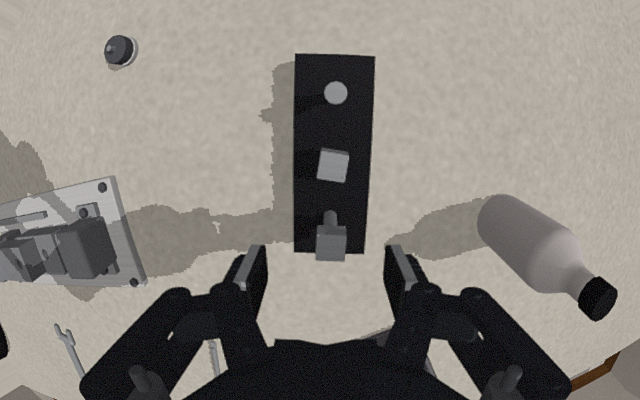

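Emit:
send_rows:
  rows:
    - [0,0,0,0,0,0]
    - [0,0,0,0,0,0]

```text
time_s: 3.65
position: [573.0, 273.2, 115.0]
tool_rot: [0.003, 0.075, 0.997, 0.001]
force: [-1.3, -0.6, -0.0]
finger_gap: 59.9
grip_force: 0.0
```

Run:
```python
from h import *
s=robot.observe(); print(s['position'],s['tool_rot'],go([570.3,272.5,68.5]))
p=robot.read_camera('wrist')
g=cv2.cvtColor(p['frame'],7).astype(int)
print(g[215:272,332][::2]); print(g[248,308:356:2]);print(g[256,308:356:2])
for r in (244,246,248): print(atz(p,(r,331.5),82,s).round(1))
```

```text
[572.99376883 273.22750275 115.04927463] [0.00293664 0.07539982 0.99714804 0.00142473] [ 0.0188 -0.0085  0.3102  0.      0.      0.    ]
[ 69 130 137 138 141 111  98  96  94 101 102  98  97  97 155 175 177 172
 168 170 172 173 175 174 173 178 174 175 176]
[174 171 171 172 170 176 176 172 169 171 177 170 175 177 173 175 174 178
 174 173 171 171 174 174]
[170 177 179 177 171 171 170 171 170 171 173 175 173 169 170 168 170 170
 168 164 172 170 174 170]
[581.5 276.6  82. ]
[582.9 276.4  82. ]
[584.3 276.2  82. ]
```

Emit:
send_rows:
  rows:
    - [0,0,0,0,0,0]
    - [0,0,0,0,0,0]
    - [0,0,0,0,0,0]

```text
time_s: 4.08
position: [570.4, 272.2, 111.4]
tool_rot: [0.0, 0.075, 0.997, 0.0]
force: [0.1, 0.5, -0.4]
finger_gap: 59.7
grip_force: 0.0
```

Run:
```python
from h import *
s=robot.observe(); print(s['position'],s['tool_rot'],s['qd'].round(3),go([570.3,272.5,68.5]))
p=robot.read_camera('wrist'); save(p,'w3.png')
c=p['frame'][195:275,290:370]
cv2.imwrite('pics/w3c.png',cv2.resize(c,(560,560),interpolation=0)[:,:,::-1])
```

```text
[570.41497238 272.24994878 111.40040047] [6.06332143e-05 7.53776916e-02 9.97155053e-01 2.71679042e-05] [ 0.002  0.006 -0.    -0.    -0.001  0.001] [0.001  0.0015 0.286  0.     0.     0.    ]
```

View pics/w3c.png

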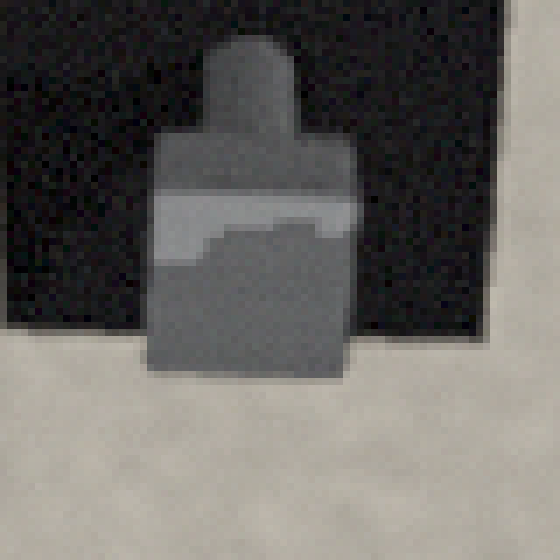

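Run:
```python
from h import *
s=robot.observe(); p=robot.read_camera('wrist')
print(atz(p,(235.7,325.6),82,s)); 
print([atz(p,(195+y/7,290+x/7),82,s).round(1) for x,y in [(150,195),(358,197),(343,377),(147,370)]])
```

```text
[570.63230856 273.0084618   82.        ]
[array([561. , 265.9,  82. ]), array([563.9, 283.4,  82. ]), array([580.8, 279.8,  82. ]), array([577.5, 262.9,  82. ])]
```

Emit:
send_rows:
  rows:
    - [0,0.004,0.1,0,0,0]
    - [0,0.004,0.2,0,0,0]
    - [0,0.004,0.285,0,0,0]
    - [0,0.004,0.285,0,0,0]
    - [0,0.004,0.285,0,0,0]

```text
time_s: 4.8
position: [570.7, 272.9, 68.4]
tool_rot: [0.0, 0.075, 0.997, 0.0]
force: [-0.2, -0.6, 0.6]
finger_gap: 59.5
grip_force: 0.0
```

Emit:
send_rows:
  rows:
    - [0,0,0,0,0,0]
    - [0,0,0,0,0,0]
    - [0,0,0,0,0,0]
    - [0,0,0,0,0,0]
    - [0,0,0,0,0,0]
  jaw: 1

```text
time_s: 5.42
position: [571.2, 273.1, 69.4]
tool_rot: [0.001, 0.075, 0.997, 0.0]
force: [-0.3, 0.3, 3.7]
finger_gap: 16.2
grip_force: 60.7
```

Emit:
send_rows:
  rows:
    - [0,0,-0.05,0,0,0]
    - [0,0,-0.15,0,0,0]
    - [0,0,-0.3,0,0,0]
    - [0,0,-0.5,0,0,0]
    - [0,0,-0.65,0,0,0]
    - [0,0,-0.7,0,0,0]
    - [0,0,-0.7,0,0,0]
    - [0,0,-0.7,0,0,0]

```text
time_s: 6.42
position: [569.5, 272.4, 172.2]
tool_rot: [-0.001, 0.075, 0.997, -0.001]
force: [0.3, 0.7, -1.1]
finger_gap: 16.3
grip_force: 60.1
```

Run:
```python
from h import *
s=robot.observe(); print(s['position'],s['force'],s['finger_gap'],s['ft_torque'])
p=robot.read_camera('wrist'); save(p,'w4.png')
cv2.imwrite('pics/w4c.png',cv2.resize(p['frame'][100:330,60:460],(800,460))[:,:,::-1])
```

```text
[569.52491621 272.43984787 172.16617693] [ 0.33655299  0.72924089 -1.07080825] 16.3429151795371 [ 0.00520194 -0.01024124 -0.02475847]
```

View pics/w4c.png

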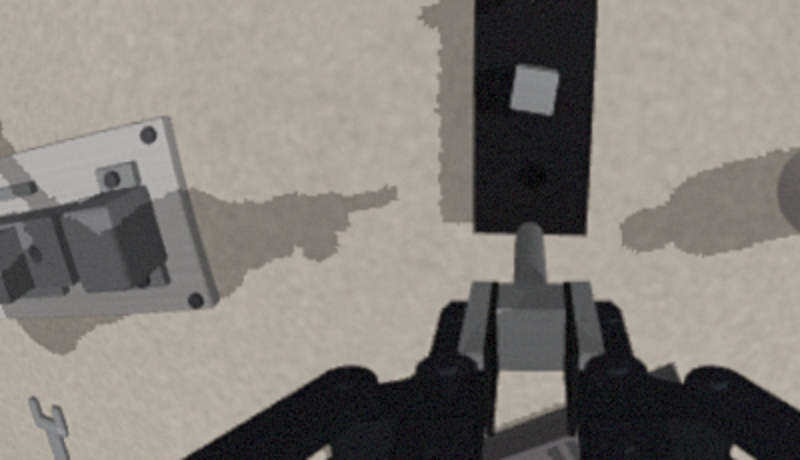

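Run:
```python
from h import *
print(go([610,-40,175],[0,1]))
```

```text
[-5.8010e-01 -2.0186e+00 -1.8400e-02 -4.0000e-04 -8.0000e-04 -4.8000e-02]
```

Emit:
send_rows:
  rows:
    - [-0.1,-0.35,-0.02,0,0,-0.048]
    - [-0.25,-0.75,-0.02,0,0,-0.048]
    - [-0.29,-1.0,-0.02,0,0,-0.048]
    - [-0.29,-1.0,-0.02,0,0,-0.048]

```text
time_s: 6.98
position: [590.4, 115.0, 175.3]
tool_rot: [-0.001, 0.002, 1.0, -0.0]
force: [-0.2, 0.4, -1.2]
finger_gap: 16.4
grip_force: 60.1
```

Run:
```python
from h import *
print(go([610,-40,175],[0,1]))
```

```text
[-1.3520e-01 -1.0328e+00  2.4000e-03 -3.0000e-04 -8.0000e-04 -1.4000e-03]
```

Emit:
send_rows:
  rows:
    - [-0.05,-0.35,0,0,0,0]
    - [-0.1,-0.7,0,0,0,0]
    - [-0.13,-1.0,0,0,0,0]
    - [-0.13,-1.0,0,0,0,0]
    - [-0.13,-1.0,0,0,0,0]
    - [-0.13,-1.0,0,0,0,0]

```text
time_s: 7.72
position: [610.2, -30.2, 176.1]
tool_rot: [-0.0, -0.001, 1.0, 0.0]
force: [-0.0, 0.4, -1.3]
finger_gap: 16.2
grip_force: 60.1
```

Run:
```python
from h import *
np.set_printoptions(precision=1,suppress=True)
s=robot.observe(); print(s['position'],s['tool_rot'])
p=robot.read_camera('wrist'); save(p,'w5.png')
for n,z in dict(jig=0,slot_start=48,slot_end=48,stem_bore=74.5).items():
    for d in robot.place_of(n,p)[:2]: print(n,np.array(d['point']),round(d['confidence'],2),atz(p,d['point'],z,s))
p['frame']=p['frame'][60:320,180:500]; save(dict(frame=cv2.resize(p['frame'],(736,598),interpolation=2)),'w5c.png')
```

```text
[610.2 -30.2 176.1] [-0. -0.  1.  0.]
jig [134.9 312. ] 0.59 [565.2 -42.9   0. ]
jig [117.8 566.5] 0.33 [525.7 278.    0. ]
slot_start [145.2 316.4] 0.63 [569.3 -37.1  48. ]
slot_end [143.6 345.8] 0.68 [567.8 -11.4  48. ]
stem_bore [147.3 291.4] 0.7 [567.2 -56.3  74.5]
```

View pics/w5c.png

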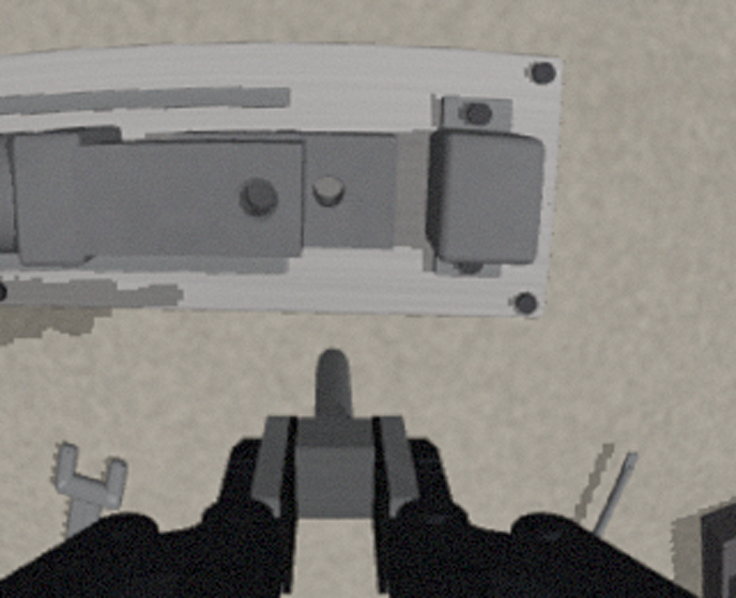

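Run:
```python
from h import *
np.set_printoptions(precision=1,suppress=True)
s=robot.observe(); print(s['position'],s['tool_rot'])
p=robot.read_camera('wrist')
f=lambda x,y,z:atz(p,(60+y/2.3,180+x/2.3),z,s)
print('up',f(259,197,74.5),'low',f(328,190,48))
print('tongue end',f(396,133,48),f(392,248,48)); print('knuckle edge',f(304,140,74.5),f(302,257,74.5)); print('plate end',f(560,58,12),f(538,318,12)); print('casting',f(436,131,58),f(430,262,58))
print('stem sides',f(122,146,74.5),f(122,256,74.5))
# pin nose prediction
M=np.array(p['mount']);T=rot(s['tool_rot'])
for X in [(0,0,60.5)]:
    v=np.linalg.inv(M)@np.r_[X,1]; v=v[:3]; th=np.arctan2(np.hypot(v[0],v[1]),v[2]); u=v[:2]/np.hypot(*v[:2])*th*p['fx']
    print('nose crop px',(u[0]+p['cx']-180)*2.3,(u[1]+p['cy']-60)*2.3)
```

```text
[610.5 -31.1 176.6] [ 0. -0.  1.  0.]
up [566.4 -56.3  74.5] low [567.5 -32.6  48. ]
tongue end [545.5  -7.   48. ] [590.1  -7.8  48. ]
knuckle edge [546.8 -40.6  74.5] [587.7 -41.6  74.5]
plate end [511.3  68.   12. ] [630.1  64.5  12. ]
casting [544.    6.8  58. ] [593.3   5.9  58. ]
stem sides [ 547.2 -104.5   74.5] [ 586.8 -106.9   74.5]
nose crop px 331.48384416751395 360.47567363824845
```

Run:
```python
from h import *
print(go([566.8,-56.5,140.5],[0.025,1]))
```

```text
[ 0.2914 -0.1675  0.2407  0.      0.      0.0082]
```

Emit:
send_rows:
  rows:
    - [0.15,-0.09,0,0,0,0.008]
    - [0.291,-0.168,0.05,0,0,0.008]
    - [0.291,-0.168,0.15,0,0,0.008]
    - [0.291,-0.168,0.24,0,0,0.008]
    - [0.291,-0.168,0.24,0,0,0.008]
    - [0.291,-0.168,0.24,0,0,0.008]
    - [0.291,-0.168,0.24,0,0,0.008]
    - [0.291,-0.168,0.24,0,0,0.008]

```text
time_s: 9.02
position: [567.3, -57.1, 141.0]
tool_rot: [0.0, 0.013, 1.0, -0.0]
force: [0.8, 0.6, -1.4]
finger_gap: 15.9
grip_force: 60.1
```

Run:
```python
from h import *
np.set_printoptions(precision=2,suppress=True)
s=robot.observe(); print(s['position'],s['force'],go([566.8,-56.5,134]))
p=robot.read_camera('wrist'); save(dict(frame=cv2.resize(p['frame'][130:290,220:440],(770,560),interpolation=2)),'w6c.png')
```

```text
[567.33 -57.15 141.02] [ 0.8   0.56 -1.44] [0.   0.   0.05 0.   0.   0.  ]
```

View pics/w6c.png

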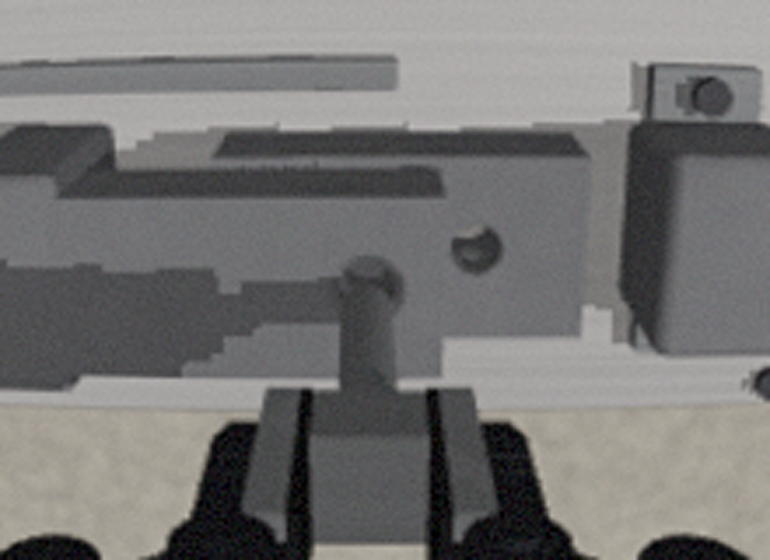

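Emit:
send_rows:
  rows:
    - [0,0.004,0.02,0,0,0]
    - [0,0.004,0.04,0,0,0]
    - [0,0.004,0.05,0,0,0]
    - [0,0.004,0.05,0,0,0]

```text
time_s: 9.57
position: [566.6, -56.6, 132.7]
tool_rot: [-0.0, 0.013, 1.0, 0.0]
force: [-0.2, -0.1, -0.4]
finger_gap: 16.3
grip_force: 60.1
```

Emit:
send_rows:
  rows:
    - [0,0,0.01,0,0,0]
    - [0,0,0.02,0,0,0]
    - [0,0,0.02,0,0,0]

```text
time_s: 9.95
position: [566.7, -56.6, 129.9]
tool_rot: [-0.0, 0.013, 1.0, 0.0]
force: [0.5, -0.1, -0.4]
finger_gap: 16.5
grip_force: 60.1
```

Emit:
send_rows:
  rows:
    - [0,0,0.02,0,0,0]
    - [0,0,0.05,0,0,0]
    - [0,0,0.08,0,0,0]
    - [0,0,0.095,0,0,0]
    - [0,0,0.095,0,0,0]
    - [0,0,0.095,0,0,0]

```text
time_s: 10.7
position: [566.9, -56.6, 115.9]
tool_rot: [0.0, 0.013, 1.0, -0.0]
force: [1.1, 0.1, -1.3]
finger_gap: 16.1
grip_force: 60.1
```

Emit:
send_rows:
  rows:
    - [0,0.01,0,0,0,0]
    - [0,0.02,0,0,0,0]
    - [0,0.03,0,0,0,0]
    - [0,0.04,0,0,0,0]
    - [0,0.05,0,0,0,0]
    - [0,0.06,0,0,0,0]
    - [0,0.07,0,0,0,0]
    - [0,0.08,0,0,0,0]

```text
time_s: 11.7
position: [567.3, -44.5, 116.0]
tool_rot: [0.0, 0.013, 1.0, -0.0]
force: [0.1, -5.0, 0.5]
finger_gap: 16.2
grip_force: 60.2
```

Emit:
send_rows:
  rows:
    - [0,0.01,0,0,0,0]
    - [0,0.02,0,0,0,0]
    - [0,0.03,0,0,0,0]
    - [0,0.04,0,0,0,0]
    - [0,0.05,0,0,0,0]
    - [0,0.06,0,0,0,0]
    - [0,0.07,0,0,0,0]
    - [0,0.077,0,0,0,0]
    - [0,0.077,0,0,0,0]

```text
time_s: 12.82
position: [567.4, -32.8, 115.7]
tool_rot: [-0.0, 0.013, 1.0, 0.0]
force: [0.9, -4.0, 1.4]
finger_gap: 16.0
grip_force: 60.3
```

Emit:
send_rows:
  rows:
    - [0,0,0.01,0,0,0]
    - [0,0,0.02,0,0,0]
    - [0,0,0.03,0,0,0]
    - [0,0,0.04,0,0,0]
    - [0,0,0.045,0,0,0]
    - [0,0,0.045,0,0,0]

```text
time_s: 13.58
position: [567.2, -33.0, 108.8]
tool_rot: [-0.0, 0.013, 1.0, 0.0]
force: [0.4, -2.8, 0.6]
finger_gap: 16.3
grip_force: 60.2
```

Emit:
send_rows:
  rows:
    - [0,0,0.005,0,0,0]
    - [0,0,0.01,0,0,0]
    - [0,0,0.012,0,0,0]
    - [0,0,0.012,0,0,0]

```text
time_s: 14.08
position: [567.4, -33.0, 107.2]
tool_rot: [-0.0, 0.013, 1.0, 0.0]
force: [-0.6, -3.5, -0.3]
finger_gap: 16.2
grip_force: 60.3
```

Emit:
send_rows:
  rows:
    - [0,0,0.005,0,0,0]
    - [0,0,0.01,0,0,0]
    - [0,0,0.015,0,0,0]
    - [0,0,0.015,0,0,0]

```text
time_s: 14.58
position: [567.4, -33.0, 104.8]
tool_rot: [-0.0, 0.013, 1.0, 0.0]
force: [-0.5, -2.8, 0.6]
finger_gap: 16.0
grip_force: 60.3
```

Emit:
send_rows:
  rows:
    - [0,0,0.008,0,0,0]
    - [0,0,0.016,0,0,0]
    - [0,0,0.024,0,0,0]
    - [0,0,0.03,0,0,0]
    - [0,0,0.03,0,0,0]

```text
time_s: 15.2
position: [567.4, -33.1, 100.3]
tool_rot: [-0.0, 0.013, 1.0, -0.0]
force: [-0.5, -3.7, -0.1]
finger_gap: 16.3
grip_force: 60.3
```

Emit:
send_rows:
  rows:
    - [0,0,0.008,0,0,0]
    - [0,0,0.016,0,0,0]
    - [0,0,0.024,0,0,0]
    - [0,0,0.024,0,0,0]

```text
time_s: 15.7
position: [567.4, -33.1, 96.7]
tool_rot: [-0.0, 0.013, 1.0, -0.0]
force: [-1.0, -3.4, 0.3]
finger_gap: 16.5
grip_force: 60.3
```

Emit:
send_rows:
  rows:
    - [0,0,0.006,0,0,0]
    - [0,0,0.012,0,0,0]
    - [0,0,0.018,0,0,0]
    - [0,0,0.018,0,0,0]

```text
time_s: 16.2
position: [567.5, -33.1, 94.2]
tool_rot: [0.0, 0.013, 1.0, -0.0]
force: [-1.4, -3.8, 2.9]
finger_gap: 16.1
grip_force: 60.6
```

Emit:
send_rows:
  rows:
    - [0,0,0.006,0,0,0]
    - [0,0,0.012,0,0,0]
    - [0,0,0.012,0,0,0]

```text
time_s: 16.58
position: [567.5, -33.1, 92.3]
tool_rot: [0.0, 0.013, 1.0, -0.0]
force: [-2.1, -3.9, 3.4]
finger_gap: 16.0
grip_force: 60.7
```

Emit:
send_rows:
  rows:
    - [0,0,0.006,0,0,0]
    - [0,0,0.012,0,0,0]
    - [0,0,0.012,0,0,0]

```text
time_s: 16.95
position: [567.4, -33.1, 90.4]
tool_rot: [0.0, 0.013, 1.0, -0.0]
force: [-1.5, -4.2, 3.7]
finger_gap: 16.2
grip_force: 60.7
```

Emit:
send_rows:
  rows:
    - [0,0,0.006,0,0,0]
    - [0,0,0.012,0,0,0]
    - [0,0,0.018,0,0,0]
    - [0,0,0.018,0,0,0]

```text
time_s: 17.45
position: [567.4, -33.1, 87.6]
tool_rot: [0.0, 0.013, 1.0, -0.0]
force: [0.1, -5.2, 3.0]
finger_gap: 16.0
grip_force: 60.7
```

Emit:
send_rows:
  rows:
    - [0,0,0.01,0,0,0]
    - [0,0,0.02,0,0,0]
    - [0,0,0.03,0,0,0]
    - [0,0,0.03,0,0,0]

```text
time_s: 17.95
position: [567.4, -33.0, 83.0]
tool_rot: [0.0, 0.013, 1.0, 0.0]
force: [-0.7, -3.7, 2.2]
finger_gap: 16.4
grip_force: 60.5
```

Emit:
send_rows:
  rows:
    - [0,0,0.008,0,0,0]
    - [0,0,0.016,0,0,0]
    - [0,0,0.022,0,0,0]
    - [0,0,0.022,0,0,0]

```text
time_s: 18.45
position: [567.4, -33.0, 79.9]
tool_rot: [0.0, 0.013, 1.0, 0.0]
force: [-1.5, -5.0, 3.3]
finger_gap: 16.0
grip_force: 60.6
```

Emit:
send_rows:
  rows:
    - [0,0,0.007,0,0,0]
    - [0,0,0.012,0,0,0]
    - [0,0,0.012,0,0,0]

```text
time_s: 18.82
position: [567.4, -33.0, 78.1]
tool_rot: [-0.0, 0.013, 1.0, 0.0]
force: [-1.1, -6.0, 3.5]
finger_gap: 16.1
grip_force: 60.6
```

Emit:
send_rows:
  rows:
    - [0,0,0.004,0,0,0]
    - [0,0,0.006,0,0,0]
    - [0,0,0.006,0,0,0]

```text
time_s: 19.2
position: [567.5, -33.0, 77.9]
tool_rot: [-0.0, 0.013, 1.0, 0.0]
force: [-2.8, -5.1, 7.4]
finger_gap: 16.0
grip_force: 61.1
```

Emit:
send_rows:
  rows:
    - [0,0,0.004,0,0,0]
    - [0,0,0.006,0,0,0]
    - [0,0,0.006,0,0,0]

```text
time_s: 19.58
position: [567.5, -33.0, 77.9]
tool_rot: [-0.0, 0.013, 1.0, -0.0]
force: [-3.0, -3.8, 12.5]
finger_gap: 15.8
grip_force: 61.7
```

Emit:
send_rows:
  rows:
    - [0,-0.004,-0.009,0,0,0]
    - [0,-0.004,-0.009,0,0,0]

```text
time_s: 19.82
position: [567.4, -33.1, 77.9]
tool_rot: [-0.0, 0.013, 1.0, 0.0]
force: [-1.8, -2.3, 5.8]
finger_gap: 16.2
grip_force: 60.9
```

Emit:
send_rows:
  rows:
    - [0,0,0,0,0,0]
    - [0,0,0,0,0,0]
    - [0,0,0,0,0,0]
    - [0,0,0,0,0,0]
  jaw: 0.4

```text
time_s: 20.32
position: [567.3, -33.4, 77.6]
tool_rot: [-0.0, 0.013, 1.0, 0.0]
force: [-0.0, -0.4, 0.1]
finger_gap: 51.2
grip_force: 0.0
```

Emit:
send_rows:
  rows:
    - [0,0,-0.1,0,0,0]
    - [0,0,-0.3,0,0,0]
    - [0,0,-0.4,0,0,0]
    - [-0.25,0,-0.5,0,0,0]
    - [-0.25,0,-0.5,0,0,0]
    - [-0.25,0,-0.5,0,0,0]
    - [-0.25,0,-0.5,0,0,0]
    - [-0.25,0,-0.5,0,0,0]

```text
time_s: 21.32
position: [603.8, -34.5, 152.1]
tool_rot: [-0.001, 0.013, 1.0, 0.0]
force: [-0.9, -0.2, -0.8]
finger_gap: 51.0
grip_force: 0.0
```

Run:
```python
from h import *
np.set_printoptions(precision=1,suppress=True)
s=robot.observe(); print(s['position'],s['force'])
p=robot.read_camera('wrist'); t=robot.read_camera('side')
a=cv2.resize(p['frame'][60:280,200:420],(500,500),interpolation=2); b=cv2.resize(t['frame'][150:270,280:380],(300,360),interpolation=2)
save(dict(frame=np.hstack([a,cv2.copyMakeBorder(b,0,140,0,0,0)])),'fin.png')
```

```text
[603.8 -34.5 152.1] [-0.9 -0.2 -0.8]
```

View pics/fin.png

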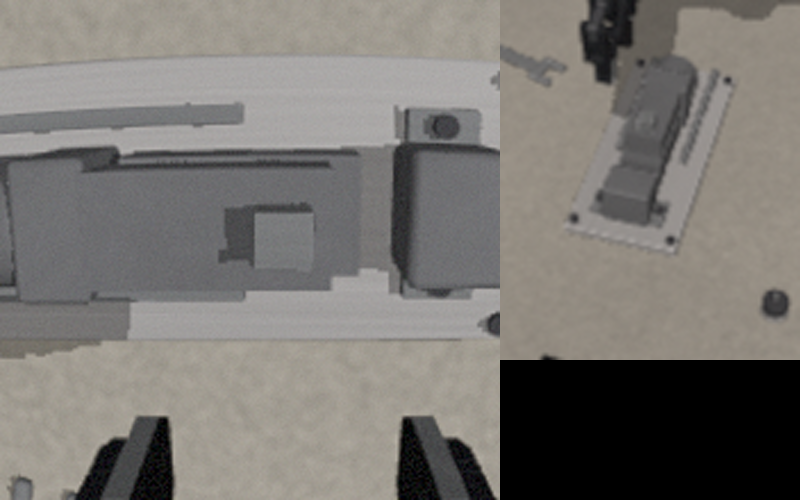

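Run:
```python
from h import *
print(go([567.3,-33,96]))
```

```text
[0.2462 0.004  0.3762 0.     0.     0.    ]
```

Emit:
send_rows:
  rows:
    - [0.1,0.004,0,0,0,0]
    - [0.246,0.004,0,0,0,0]
    - [0.246,0.004,0,0,0,0]
    - [0.246,0.004,0.15,0,0,0]
    - [0.246,0.004,0.3,0,0,0]
    - [0.246,0.004,0.37,0,0,0]
    - [0.246,0.004,0.37,0,0,0]
    - [0.246,0.004,0.37,0,0,0]
    - [0.246,0.004,0.37,0,0,0]
  jaw: 1

```text
time_s: 22.55
position: [569.0, -33.2, 98.4]
tool_rot: [0.001, 0.013, 1.0, -0.0]
force: [-0.4, 0.0, -0.7]
finger_gap: 0.1
grip_force: 0.0
```

Emit:
send_rows:
  rows:
    - [0,0,0.01,0,0,0]
    - [0,0,0.02,0,0,0]
    - [0,0,0.02,0,0,0]

```text
time_s: 22.92
position: [567.8, -33.0, 94.2]
tool_rot: [-0.0, 0.013, 1.0, 0.0]
force: [-0.9, -0.3, -0.1]
finger_gap: 0.1
grip_force: 0.0
```

Emit:
send_rows:
  rows:
    - [0,0,0.008,0,0,0]
    - [0,0,0.016,0,0,0]
    - [0,0,0.016,0,0,0]

```text
time_s: 23.3
position: [567.9, -33.0, 91.7]
tool_rot: [-0.0, 0.013, 1.0, 0.0]
force: [-0.2, 0.5, -0.3]
finger_gap: 0.1
grip_force: 0.0
```

Emit:
send_rows:
  rows:
    - [0,0,0.007,0,0,0]
    - [0,0,0.01,0,0,0]
    - [0,0,0.01,0,0,0]

```text
time_s: 23.68
position: [568.1, -33.0, 90.7]
tool_rot: [0.0, 0.013, 1.0, 0.0]
force: [-0.8, 0.6, 1.7]
finger_gap: 0.2
grip_force: 1.1
```

Emit:
send_rows:
  rows:
    - [0,0,0.005,0,0,0]
    - [0,0,0.008,0,0,0]
    - [0,0,0.008,0,0,0]

```text
time_s: 24.05
position: [568.1, -33.0, 90.6]
tool_rot: [-0.0, 0.013, 1.0, 0.0]
force: [-3.4, 1.1, 8.8]
finger_gap: 0.0
grip_force: 4.2
```

Emit:
send_rows:
  rows:
    - [0,0,-0.1,0,0,0]
    - [0,0,-0.3,0,0,0]
    - [0,0,-0.5,0,0,0]
    - [0,0,-0.5,0,0,0]
    - [0,0,-0.5,0,0,0]
    - [0,0,-0.5,0,0,0]
    - [0,0,-0.5,0,0,0]
    - [0,0,-0.5,0,0,0]

```text
time_s: 25.05
position: [567.6, -33.0, 163.5]
tool_rot: [-0.001, 0.013, 1.0, 0.0]
force: [-0.8, 0.1, 0.9]
finger_gap: -0.2
grip_force: 0.0
```

Head top is at 90.6 mm and stiff under load, against 90.5 mm for home, so the pin is seated.

```bash
python3 -c "
from workcell import robot
print(robot.close_job())"
```

```text
the job is handed in; nothing more can be done
None
```

The long hinge pin is through both knuckles with its head home (head top felt at 90.6 mm against a nominal 90.5 mm, push readings at most 12.5 N), the gripper has let go, I did not touch the other pins or the rest of the bench, and the job is handed in at about 25 s.

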